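# Pack the hole saws back into their case, nested

### The arm

A 6-joint arm with a two-finger parallel gripper is mounted at the origin on the work surface. World frame = base frame: x ahead of the robot, y to its left, z up, the work surface at z = 0. Lengths are in m, angles in degrees, forces in N, time in s.
With the tool pointing down it reaches from about 0.275 to 0.75 m from the base axis. Payload 10.2 kg.
Tool frame: the origin (TCP) lies midway between the tips of the shut fingers; the grasp point (between the pads) lies 19 mm behind it (robot.tcp_to_grasp is the distance from the TCP to the grasp point, in m); x points along the fingers, z is the direction in which the jaws open and shut, and the axes are right-handed (so a half turn about x gives the same grasp; the last joint's range is limited). The gripper opens to 85 mm and grips with 20 to 120 N. Pads are 22 mm wide; open, the fingers measure 114 mm over their backs; the gripper's body (76 mm by 85 mm) begins 54 mm behind the grasp point. The pads swing forward as they close: fully open they stand 13 mm farther back than shut.
Start: joints at [-85.795, 17.928, 85.812, -0, 76.261, -12.8], TCP at [0.154, -0.502, 0.208] pointing down, gripper open.
Joint ranges: [-168.41, 168.41], [-55.51, 124.54], [10.69, 146.95], [-70.63, 250.63], [1, 178], [-165.06, 165.06]. Speed limits (degrees/s): [136.94, 136.94, 172.46, 180, 180, 180].

### API

Orientations are given as [roll, pitch, yaw] about the fixed x, y, z axes, in that order (R = Rz(yaw) Ry(pitch) Rx(roll)).
In Python, from rig import robot, imaging, workorder gives the robot as it stands. The module is installed in compiled form; this text tells all that it offers.
- The arm moves only by the tool arm_command, never from a script. Its argument "commands" is a list that holds one entry, the list of rows, each a list of 5 numbers: the opening, from 0 (shut) to 1 (fully open), then the shift along the tool's x, y, z in cm, then the turn about the tool's x in rad. In form: [[[fingers, x, y, z, yaw], ...]]. A call has exactly 8 rows; each row shifts and turns the commanded pose from where the row before left it, along the tool's axes as they then stand; what a row does not reach is not made up. A row lasts 1/8 s, in which the tool goes at most 62.5 mm and 10.7 degrees, less where a joint would pass 70% of its speed; a pose out of reach is approached as far as the arm can. A call is refused whole if a number of a shift passes 6.25 or a number of a turn 0.188, either way. A call with a gripper value outside its range is refused whole. The fingers move at their own pace and stop on an object; the grip force is fixed at half the most. Time passes only in rows, so rows that do not move let the fingers close, or fill a call up. It gives the time, the measured TCP pose, the force and the opening at its end, in the units of the state.
- robot.state(): the state, without advancing time (a new reading comes with each control period).
- imaging.camera(name): name is "scene" or "top"; returns (picture, depth): 384x512x3 uint8, blue, green, red; 384x512 float32, m along the optical axis (not along the pixel's ray), 0 where there is no reading.
- imaging.camera_model(name): a dict with "fx", "fy", "cx", "cy" (pixels), "rvec" (rotation vector, rad) and "tvec" (3), from world to camera coordinates, as OpenCV has them. Camera axes: x right, y down, z forward; pixel columns grow to the right and rows downward; lengths in m; the calibration is good to about 2 mm. A picture is of the moment at which its call begins. camera_model takes no time and is no camera call.
- workorder.sign_off(): hands the job in, once; it reports no verdict.
Trained networks look in the newest picture that a camera, given by its name, has taken for a name from the list of things; names that differ only in an ending like _2 or _b are one class to them, and where a whole thing is asked for, a point or a joint stands for the part that bears it (a point fixed in the world has none). Each returns a list of dicts, best first, with "score" (0 to 1); they miss things now and then, are a little off and sometimes report something else, mostly with a low value. They report only what shows in the picture. A call takes as long as a camera call.
- imaging.search_frame(camera, label): "location" ([x, y, z] in m, in world coordinates, good to about 4 mm: the middle of the surface that is visible of it).
- imaging.landmark_of(camera, label): "location" ([x, y, z] in m, in world coordinates, good to about 4 mm: a listed point, or the origin of a listed thing).
The state is a dict: "time": time; "qpos": joint angles; "joint_velocities": joint speeds; "joint_torque": joint torques, N m; "position": TCP position; "tcp_rot": TCP orientation; "ft_force": force on the tool from outside, world axes, zero at the start; "wrist_torque": the same for the moment, N m; "grip_width": finger opening in m.
Only numpy, scipy, OpenCV 4.12 (cv2) and the standard library are available. Lean on these libraries where they do the work, as an engineer would, in place of code of your own. Each camera call takes 0.05 s, during which the arm holds its last target.

### The job

Pack the four hole saws back into their open case: stand them teeth down in the round well, nested one over another, starting with the smallest in the middle and setting each next larger one over it, so that the biggest ends outside and covers the rest, all standing on the well's floor. Leave the spray can, the carton and the bowl of bolts where they are.

Things in the scene. Friction and masses are not known exactly. Their poses are not given: they have to be found in the camera images.
- saw19_mid (a point): centre, half-way up, of the 19 mm hole saw: a loose bare-steel cup standing upside down, teeth down and closed plate up (black bore in the middle of the plate), outside diameter 19 mm, 38 mm tall over all, plate 4 mm thick; z is its axis, up. The point is 19 mm above the teeth. Smallest of the four.
- saw35_mid (a point): centre, half-way up, of the 35 mm hole saw: a loose bare-steel cup standing upside down, teeth down and closed plate up (black bore in the middle of the plate), outside diameter 35 mm, 43 mm tall over all, plate 4 mm thick, open below with an inside diameter of 30 mm and 39 mm of depth; z is its axis, up. The point is 21.5 mm above the teeth. Second smallest.
- saw51_mid (a point): centre, half-way up, of the 51 mm hole saw: a loose bare-steel cup standing upside down, teeth down and closed plate up (black bore in the middle of the plate), outside diameter 51 mm, 48 mm tall over all, plate 4 mm thick, open below with an inside diameter of 46 mm and 44 mm of depth; z is its axis, up. The point is 24 mm above the teeth. Second largest.
- saw68_mid (a point): centre, half-way up, of the 68 mm hole saw: a loose bare-steel cup standing upside down, teeth down and closed plate up (black bore in the middle of the plate), outside diameter 68 mm, 53 mm tall over all, plate 4 mm thick, open below with an inside diameter of 63 mm and 49 mm of depth; z is its axis, up. The point is 26.5 mm above the teeth. Largest of the four.
- well (a point): centre of the floor of the round well (black rubber floor) in the open case's grey inlay: 88 mm across, 8 mm deep, floor 44 mm above the bench; z up, x and y along the case's sides. Every saw can stand with its teeth on this floor: each is 5 mm taller than the next smaller, so nested they have 1 mm of air between plates and 5 to 6 mm all round
- case: the open plastic case, black with a grey inlay, fixed; origin under the centre of its well half, which is 200 x 240 mm (x, y), flat on top 52 mm above the bench; the well's centre is 40 mm to -y. A steel arbor lies in a channel 85 mm to +y of the well's centre, 3 mm above the case top. The lid lies open flat on the +x side, 200 mm wide, its rim at 52 mm
- can: bystander: closed yellow-banded aerosol can, 65 mm across, 165 mm tall, standing; origin under its centre
- carton: bystander: closed cardboard carton 100 x 75 x 70 mm; origin under its centre
- bowl: bystander: steel parts bowl with bolts in it, 132 mm across, 42 mm tall; origin under its centre

How it is judged:
By the outcome, as a careful person would: the job done as asked, in the order asked, and still so for the second after the job is handed in, with the robot touching nothing.
It also fails if it takes over 122 s, if anything falls off the work surface, if the arm or the gripper's body presses on something with over 40 N, if the wrist force passes 120 N, or if a joint passes its speed limit or range.

## Working session

There is one attempt and no reset: what is moved stays moved. The work goes in short steps, Python scripts to look and compute and a tool call to move; the robot and the scene stay as the last step left them, time stands still between calls to the robot, and variables do not carry over. Pictures are saved under pics/ and viewed, and the job is handed in when it is done.

Besides the shell and the picture viewer there is one more tool, called by a JSON object that holds its "method" and its "body", one argument or row to a line. arm_command: Moves the arm, as the interface text tells. Its arguments: {"type":"object","properties":{"commands":{"type":"array"}},"required":["commands"]}

```bash
mkdir -p pics
cat > h.py <<'E'
import numpy as np, cv2
from rig import robot, imaging, workorder
from scipy.spatial.transform import Rotation as R
def cam(n):
    return imaging.camera(n)
def model(n):
    m=imaging.camera_model(n); K=np.array([[m['fx'],0,m['cx']],[0,m['fy'],m['cy']],[0,0,1.]])
    Rm=cv2.Rodrigues(np.array(m['rvec'],float))[0]; t=np.array(m['tvec'],float).ravel()
    return K,Rm,t
def cloud(n,d):
    K,Rm,t=model(n); v,u=np.mgrid[:d.shape[0],:d.shape[1]]
    p=np.stack([(u-K[0,2])/K[0,0]*d,(v-K[1,2])/K[1,1]*d,d],-1)
    w=(p-t)@Rm; w[d<=0]=np.nan
    return w
def proj(n,p):
    K,Rm,t=model(n); q=Rm@np.asarray(p,float)+t; q=K@q; return q[:2]/q[2]
E
python3 - <<'E'
from h import *
s=robot.state(); print(s)
print(robot.tcp_to_grasp)
for n in ("scene","top"):
    p,d=cam(n); cv2.imwrite(f'pics/{n}0.png',p); np.save(f'{n}0.npy',d)
    K,Rm,t=model(n); print(n,K[0,0],-Rm.T@t, Rm[2])
for l in ["saw19_mid","saw35_mid","saw51_mid","saw68_mid","well","case","can","carton","bowl"]:
    for n in ("scene","top"):
        for r in imaging.landmark_of(n,l)[:2]: print(l,n,np.round(r['location'],4),round(r['score'],2),proj(n,r['location']).round())
E
```

```text
{'time': 0.0, 'qpos': array([-8.57939730e+01,  1.79609066e+01,  8.58550443e+01, -7.90643964e-04,
        7.62609368e+01, -1.27988344e+01]), 'joint_velocities': array([ 0.03671904,  0.02989706,  0.00847841, -0.00260162,  0.02811444,
        0.01677214]), 'joint_torque': array([-1.00289275e-03, -4.12261891e+01, -2.59745389e+01, -2.23380748e-04,
        4.12964364e-03, -1.04607957e-05]), 'position': array([ 0.15350945, -0.50174784,  0.20771524]), 'tcp_rot': array([167.77327933,  89.92310853,  94.77832896]), 'ft_force': array([-0.14040595,  0.11579236, -0.17501944]), 'wrist_torque': array([-0.02702513, -0.01930488, -0.04412035]), 'grip_width': 0.08534265216698102}
0.0187
scene 456.29433575871707 [1.19884708 0.12449903 1.10885004] [-0.54731942 -0.09619262 -0.83137743]
top 490.70205231413604 [ 0.30740763 -0.00651196  1.6137312 ] [ 0.1077537   0.00580827 -0.99416065]
saw19_mid scene [ 0.427  -0.3423  0.0202] 0.51 [153. 156.]
saw19_mid top [ 0.4253 -0.3426  0.0187] 0.43 [358. 206.]
saw35_mid scene [ 0.5667 -0.353   0.0201] 0.77 [134. 194.]
saw35_mid top [ 0.5671 -0.3471  0.02  ] 0.49 [358. 1
[... 261 characters left out ...]
262] 0.78 [156. 210.]
well scene [0.5572 0.0146 0.0448] 0.88 [262. 208.]
well top [0.4216 0.3118 0.0296] 0.68 [156. 210.]
well top [0.5552 0.016  0.0438] 0.64 [247. 167.]
case scene [ 0.5624  0.0541 -0.0016] 0.76 [275. 220.]
case scene [0.5574 0.0164 0.0447] 0.25 [262. 208.]
case top [5.664e-01 5.260e-02 4.000e-04] 0.94 [236. 166.]
can scene [0.7406 0.3578 0.0016] 0.8 [382. 300.]
can top [7.360e-01 3.618e-01 7.000e-04] 0.66 [144. 118.]
carton scene [0.2622 0.3788 0.0011] 0.89 [395. 154.]
carton top [ 0.2582  0.3803 -0.0031] 0.59 [137. 261.]
bowl scene [ 0.2528 -0.3183  0.0045] 0.73 [178. 119.]
bowl top [ 0.2516 -0.3143  0.0012] 0.98 [350. 260.]
bowl top [0.2568 0.3822 0.0009] 0.6 [136. 261.]
```

View pics/scene0.png

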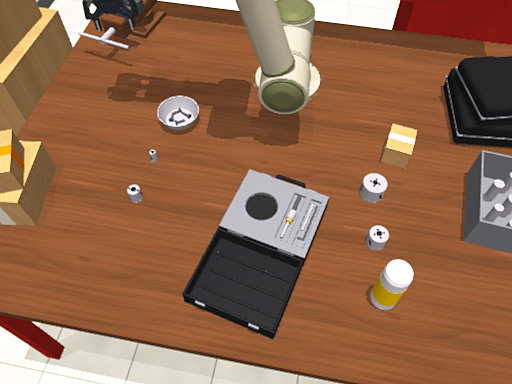

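View pics/top0.png

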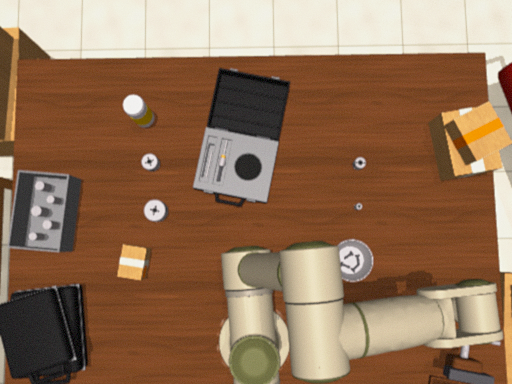

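```bash
python3 - <<'E'
from h import *
import imp
E
cat > fit.py <<'E'
from h import *
def cluster(W,c,zlo,zhi,r):
    m=(np.hypot(W[...,0]-c[0],W[...,1]-c[1])<r)&(W[...,2]>zlo)&(W[...,2]<zhi)
    return W[m]
E
python3 - <<'E'
from fit import *
S={'19':((.426,-.342),.038,.02),'35':((.567,-.350),.043,.03),'51':((.579,.335),.048,.04),'68':((.421,.312),.053,.05)}
for n in ("scene","top"):
    W=cloud(n,np.load(f'{n}0.npy'))
    for k,(c,h,r) in S.items():
        P=cluster(W,c,h-.007,h+.007,r)
        if len(P)<5: print(n,k,len(P));continue
        (cx,cy),rad=cv2.minEnclosingCircle((P[:,:2]*1000).astype(np.float32))
        print(n,k,len(P),P.mean(0).round(4),'circ',round(cx,1),round(cy,1),round(rad,1), 'bbox mid',((P.min(0)+P.max(0))/2).round(4))
    P=cluster(W,(.556,.015),.040,.048,.06); (cx,cy),rad=cv2.minEnclosingCircle((P[:,:2]*1000).astype(np.float32)); print(n,'well',len(P),P.mean(0).round(4),cx,cy,rad)
E
```

```text
scene 19 34 [ 0.4284 -0.3403  0.0381] circ 426.5 -340.0 11.7 bbox mid [ 0.4265 -0.3407  0.0369]
scene 35 118 [ 0.5689 -0.3478  0.0433] circ 567.2 -348.9 18.1 bbox mid [ 0.567  -0.3487  0.0427]
scene 51 282 [0.5821 0.3324 0.0485] circ 582.2 334.4 27.4 bbox mid [0.5814 0.332  0.0478]
scene 68 403 [0.4238 0.3133 0.0535] circ 422.4 313.7 35.4 bbox mid [0.422  0.3133 0.0529]
scene well 615 [0.553  0.0131 0.045 ] 562.5111083984375 14.782461166381836 52.93708419799805
top 19 27 [ 0.4245 -0.3413  0.0372] circ 424.2 -341.2 9.9 bbox mid [ 0.4239 -0.341   0.0378]
top 35 93 [ 0.5646 -0.3493  0.0427] circ 565.9 -349.5 18.5 bbox mid [ 0.5646 -0.3491  0.0426]
top 51 192 [0.5776 0.3318 0.0481] circ 577.7 332.4 25.9 bbox mid [0.5784 0.3319 0.0479]
top 68 346 [0.4198 0.3129 0.0528] circ 419.4 313.1 34.4 bbox mid [0.4206 0.313  0.0527]
top well 497 [0.5559 0.0138 0.0442] 556.3323364257812 14.818395614624023 59.587791442871094Traceback (most recent call last):
  File "<stdin>", line 2, in <module>
ModuleNotFoundError: No module named 'imp'
```

The scene camera shows the saws at pixels (153,156), (134,194), (378,238) and (374,187), and the well at (262,206). The networks agree with this, apart from a few low-scoring duplicate hits. Next I work out the moves.

```bash
cat > d.py <<'E'
from h import *
import sys
def go(x,y,z,st=None):
    s=st or robot.state(); M=R.from_euler('xyz',s['tcp_rot'],degrees=True).as_matrix()
    print('t',round(s['time'],2),'pos',s['position'].round(4),'grip',round(s['grip_width'],4),'F',s['ft_force'].round(1))
    print('tool y',M[:,1].round(3),'z',M[:,2].round(3),'x',M[:,0].round(4),'q',s['qpos'].round(0))
    print('delta tool cm',((M.T@(np.array([x,y,z])-s['position']))*100).round(2))
if __name__=='__main__': go(*map(float,sys.argv[1:4]))
E
python3 d.py .4252 -.341 .12
python3 - <<'E'
from fit import *
for n in ("scene","top"):
    p=cv2.imread(f'pics/{n}0.png'); g=p.max(2)
    W=cloud(n,np.load(f'{n}0.npy'))
    m=(np.hypot(W[...,0]-.556,W[...,1]-.0145)<.06)&(g<60)&(W[...,2]<.06)
    m=m.astype(np.uint8); k,l,st,c=cv2.connectedComponentsWithStats(m)
    i=1+st[1:,4].argmax(); P=W[l==i]; print(n,st[i],P.mean(0).round(4),np.nanmin(P,0),np.nanmax(P,0))
E
```

```text
t 1.0 pos [ 0.1535 -0.502   0.2083] grip 0.0856 F [-1.2  0.7 -0.6]
tool y [0.956 0.292 0.   ] z [ 0.292 -0.956 -0.   ] x [-0.e+00  1.e-04 -1.e+00] q [-86.  18.  86.  -0.  76. -13.]
delta tool cm [ 8.83 30.69 -7.45]
scene [246 195  31  24 589] [0.5545 0.0122 0.0452] [ 0.51328547 -0.02916026  0.03873929] [0.59497197 0.05387395 0.05333651]
top [235 155  26  24 487] [0.5578 0.0139 0.044 ] [ 0.51891539 -0.02631687  0.03389577] [0.5959662  0.05466891 0.05613374]
```

{"method": "arm_command", "body": {
  "commands": [
    [[1,0.8,3.84,-0.93,0],[1,0.8,3.84,-0.93,0],[1,0.8,3.84,-0.93,0],[1,0.8,3.84,-0.93,0],[1,0.8,3.84,-0.93,0],[1,0.8,3.84,-0.93,0],[1,0.8,3.84,-0.93,0],[1,0.8,3.84,-0.93,0]]
  ]
}}

```text
time: 2.0
position: [0.4266, -0.3404, 0.1441]
tcp_rot: [13.5, 90.0, -59.5]
ft_force: [-0.4, 0.8, -0.2]
grip_width: 0.0856
```

```bash
python3 d.py .4252 -.341 .010
```

```text
t 2.0 pos [ 0.4266 -0.3404  0.1441] grip 0.0856 F [-0.4  0.8 -0.2]
tool y [0.956 0.292 0.   ] z [ 0.292 -0.956  0.   ] x [ 1.e-04 -2.e-04 -1.e+00] q [-51.  24.  88.  -0.  69.  22.]
delta tool cm [13.41 -0.16  0.02]
```

{"method": "arm_command", "body": {
  "commands": [
    [[1,2.2,-0.05,0,0],[1,2.2,-0.05,0,0],[1,2.2,-0.05,0,0],[1,2.2,0,0,0],[1,2.2,0,0,0],[1,1.6,0,0,0],[1,0.8,0,0,0],[0,0,0,0,0]]
  ]
}}

```text
time: 3.0
position: [0.4241, -0.3415, 0.0102]
tcp_rot: [-158.1, 90.0, 129.0]
ft_force: [0.1, -0.2, 0.2]
grip_width: 0.0697
```

{"method": "arm_command", "body": {
  "commands": [
    [[0,0,0,0,0],[0,0,0,0,0],[0,0,0,0,0],[0,0,0,0,0],[0,0,0,0,0],[0,0,0,0,0],[0,0,0,0,0],[0,0,0,0,0]]
  ]
}}

```text
time: 4.0
position: [0.4244, -0.3418, 0.0109]
tcp_rot: [24.0, 89.9, -48.9]
ft_force: [-0.9, 1.0, 6.0]
grip_width: 0.0144
```

```bash
python3 d.py .556 .014 .16
python3 - <<'E'
from h import *
for n in ("scene","top"):
    p,d=cam(n);K,Rm,t=model(n);c=proj(n,(.4252,-.341,.03)).astype(int);q=p[c[1]-50:c[1]+50,c[0]-60:c[0]+60];cv2.imwrite(f'pics/{n}1.png',cv2.resize(q,None,fx=5,fy=5))
E
```

```text
t 4.0 pos [ 0.4244 -0.3418  0.0109] grip 0.0144 F [-0.9  1.   6. ]
tool y [0.956 0.293 0.   ] z [ 0.293 -0.956  0.001] x [ 8.e-04 -9.e-04 -1.e+00] q [-51.  34.  94.   0.  52.  22.]
delta tool cm [-14.93  23.   -30.16]
```

View pics/scene1.png

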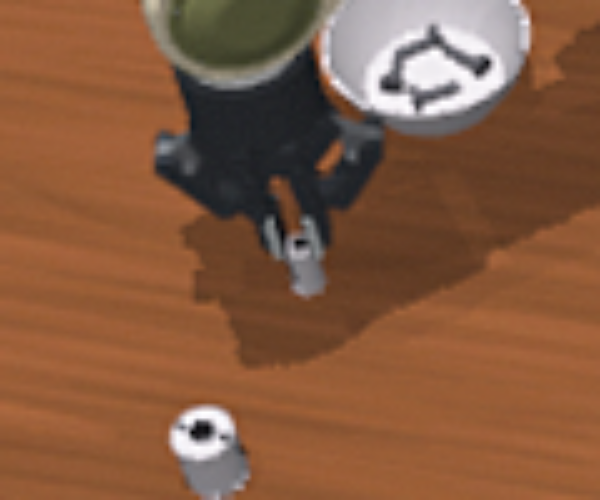

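View pics/top1.png

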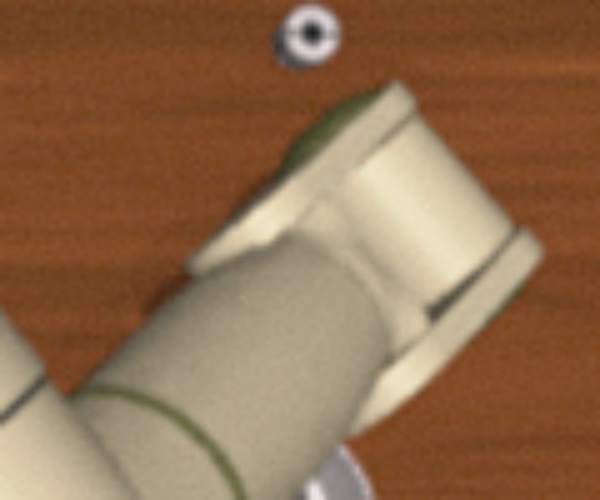

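Run:
```python
from h import *
s=robot.state();print(s['grip_width'],s['position'],s['ft_force'])
p,d=cam('scene');W=cloud('scene',d)
c=proj('scene',(.4252,-.341,.03)).astype(int);q=p[c[1]-15:c[1]+15,c[0]-20:c[0]+20];cv2.imwrite(f'pics/scene2.png',cv2.resize(q,None,fx=16,fy=16,interpolation=cv2.INTER_CUBIC))
print(c)
for r in imaging.landmark_of('scene','saw19_mid')[:2]: print(r)
x0,y0=c
for v in range(y0-8,y0+10): print(v,' '.join('%4d,%4d,%3d'%tuple((W[v,u]*1000).round()) if np.isfinite(W[v,u,0]) else '-' for u in range(x0-6,x0+6)))
```

```text
0.01442977795123126 [ 0.42439296 -0.34180826  0.01095541] [-1.11974324 -0.05374067  6.51023236]
[153 153]
{'location': [0.4264, -0.3436, 0.0211], 'score': 0.43}
145  434,-347, 80  426,-349, 70  419,-350, 61  372,-375, -1  372,-371,  0  372,-368,  1  428,-331, 77  433,-325, 84  432,-323, 83  430,-321, 81  429,-318, 80  424,-318, 75
146  430,-350, 70  430,-347, 71  422,-349, 61  375,-374, -1  374,-371, -3  375,-367,  0  376,-363,  2  432,-327, 79  430,-325, 76  431,-321, 79  430,-319, 77  423,-319, 69
147  435,-348, 71  435,-345, 73  425,-348, 60  380,-372, -1  381,-368,  2  376,-368, -4  431,-332, 71  430,-329, 70  429,-326, 71  426,-325, 66  423,-323, 64  424,-320, 65
148  436,-348, 69  438,-344, 72  429,-346, 61  418,-350, 47  387,-366,  5  382,-365, -1  383,-361,  2  433,-328, 70  432,-326, 69  426,-326, 61  425,-323, 62  424,-321, 61
149  436,-350, 63  435,-347, 63  430,-347, 57  419,-350, 42  387,-367,  0  387,-363,  1  389,-359,  4  433,-329, 64  431,-327, 63  430,-325, 62  426,-323, 58  425,-321, 57
150  435,-351, 57  436,-347, 59  434,-345, 58  427,-347, 49  396,-362,  6  419,
[... 1444 characters left out ...]
419,-333,  4
159  427,-366,  0  430,-361,  5  425,-361, -1  426,-357,  1  426,-353,  2  435,-344, 16  435,-341, 16  437,-336, 20  435,-334, 18  430,-334, 12  424,-334,  5  422,-332,  3
160  431,-365,  0  427,-363, -4  432,-357,  3  430,-355,  1  431,-351,  5  432,-347,  7  435,-342, 12  436,-338, 13  432,-337,  9  432,-334, 10  430,-332,  7  424,-332,  0
161  436,-362,  3  434,-360,  0  434,-357,  2  435,-353,  4  431,-352,  0  434,-347,  4  433,-344,  4  434,-340,  6  433,-338,  5  432,-335,  4  429,-333,  2  426,-331, -2
162  438,-362,  1  437,-359,  0  436,-356,  0  438,-352,  3  437,-349,  3  437,-346,  3  438,-342,  5  432,-342, -2  434,-338,  2  433,-335,  1  429,-334, -4  432,-329,  1
```

View pics/scene2.png

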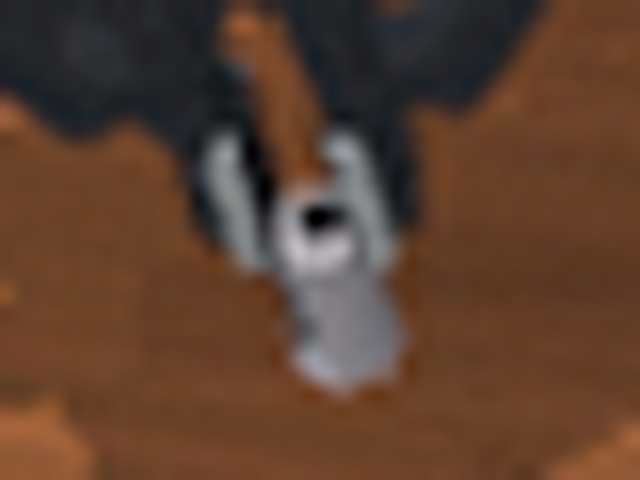

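Run:
```python
from h import *
p,d=cam('scene');s=robot.state();M=R.from_euler('xyz',s['tcp_rot'],degrees=True).as_matrix();T=s['position']
f=16;c0=np.array([153,153]);q=cv2.resize(p[c0[1]-20:c0[1]+20,c0[0]-20:c0[0]+20],None,fx=f,fy=f,interpolation=cv2.INTER_CUBIC)
def px(P): return tuple(((proj('scene',P)-c0+20+.5)*f).astype(int))
for sz in(-1,1):
  for sy in (-1,1):
    a=T+M@[0,.011*sy,.0095*sz];b=T+M@[-.037,.011*sy,.0095*sz]
    cv2.line(q,px(a),px(b),(0,0,255) if sy>0 else (255,0,0),1); cv2.circle(q,px(a),4,(0,255,0),-1)
for z in (0,.038):
  pts=np.array([px(np.array([.4256+.0095*np.cos(t),-.3405+.0095*np.sin(t),z])) for t in np.linspace(0,6.28,40)]);cv2.polylines(q,[pts],True,(0,255,255),1)
cv2.imwrite('pics/ov.png',q)
```

```text
(no output)
```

View pics/ov.png

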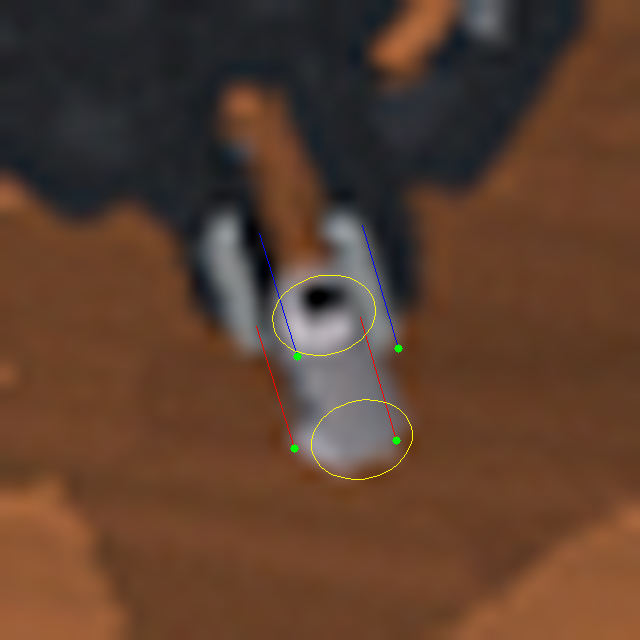

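{"method": "arm_command", "body": {
  "commands": [
    [[0,-0.2,0,0,0],[0,-0.4,0,0,0],[0,-0.6,0,0,0],[0,-0.6,0,0,0],[0,-0.6,0,0,0],[0,-0.6,0,0,0],[0,0,0,0,0],[0,0,0,0,0]]
  ]
}}

```text
time: 5.25
position: [0.424, -0.3414, 0.0401]
tcp_rot: [-162.6, 90.0, 124.4]
ft_force: [-0.2, -0.3, -1.6]
grip_width: 0.0141
```

```bash
cat > ov.py <<'E'
from h import *
import sys
n=sys.argv[1];out=sys.argv[2]
p,d=cam(n);s=robot.state();M=R.from_euler('xyz',s['tcp_rot'],degrees=True).as_matrix();T=s['position']
f=12;c0=proj(n,T).astype(int);q=cv2.resize(p[max(c0[1]-24,0):c0[1]+24,max(c0[0]-28,0):c0[0]+28],None,fx=f,fy=f,interpolation=cv2.INTER_CUBIC)
cv2.imwrite('pics/'+out,q);print(c0,s['time'],T.round(4),s['grip_width'],s['ft_force'].round(1))
E
python3 ov.py scene lift.png
```

```text
[152 151] 5.3 [ 0.424  -0.3414  0.0401] 0.014171092153832637 [ 0.1 -0.6 -0.3]
```

View pics/lift.png

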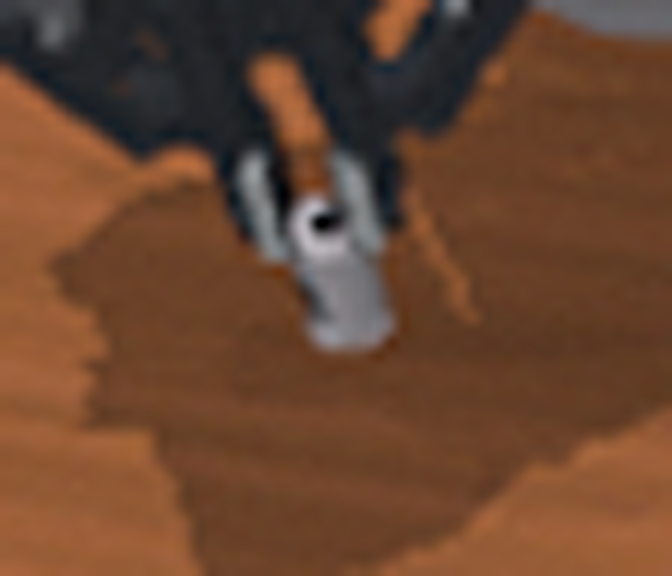

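```bash
python3 d.py .5546 .0135 .16
```

```text
t 5.3 pos [ 0.424  -0.3414  0.0401] grip 0.0142 F [ 0.1 -0.6 -0.3]
tool y [ 0.956  0.292 -0.   ] z [ 0.292 -0.956 -0.   ] x [-3.e-04  4.e-04 -1.e+00] q [-51.  31.  94.  -0.  55.  22.]
delta tool cm [-11.98  22.87 -30.12]
```

{"method": "arm_command", "body": {
  "commands": [
    [[0,-1.5,0,0,0],[0,-2.5,0.5,-0.7,0],[0,-3,1.5,-2,0],[0,-3,2.5,-3.3,0],[0,-2,3.4,-4.5,0],[0,0,3.5,-4.6,0],[0,0,3.5,-4.6,0],[0,0,3.0,-4.0,0]]
  ]
}}

```text
time: 6.3
position: [0.5265, -0.0605, 0.1615]
tcp_rot: [58.1, 89.9, -14.9]
ft_force: [0.6, -0.3, -0.2]
grip_width: 0.0141
```

```bash
python3 d.py .5546 .0135 .062
```

```text
t 6.3 pos [ 0.5265 -0.0605  0.1615] grip 0.0141 F [ 0.6 -0.3 -0.2]
tool y [0.956 0.293 0.001] z [ 0.293 -0.956  0.001] x [ 1.3e-03 -3.0e-04 -1.0e+00] q [-19.  21.  89.   0.  70.  54.]
delta tool cm [ 9.95  4.84 -6.26]
```

{"method": "arm_command", "body": {
  "commands": [
    [[0,0,1.5,-1.9,0],[0,0,1.3,-1.7,0],[0,0.5,1.0,-1.3,0],[0,1,0.7,-0.9,0],[0,1.5,0.34,-0.46,0],[0,1.5,0,0,0],[0,1,0,0,0],[0,0.5,0,0,0]]
  ]
}}

```text
time: 7.3
position: [0.5537, 0.0112, 0.0995]
tcp_rot: [-116.2, 89.9, 170.7]
ft_force: [-0.2, -0.5, -0.9]
grip_width: 0.014
```

```bash
python3 d.py .5546 .0135 .056; python3 ov.py scene w1.png
```

```text
t 7.3 pos [0.5537 0.0112 0.0995] grip 0.014 F [-0.2 -0.5 -0.9]
tool y [ 0.956  0.292 -0.001] z [ 0.292 -0.956 -0.   ] x [-9.e-04  2.e-04 -1.e+00] q [-11.  28.  89.  -0.  64.  62.]
delta tool cm [ 4.35  0.16 -0.2 ]
[261 195] 7.35 [0.5536 0.0112 0.0993] 0.014226506471606781 [ 0.1  0.1 -0.7]
```

View pics/w1.png

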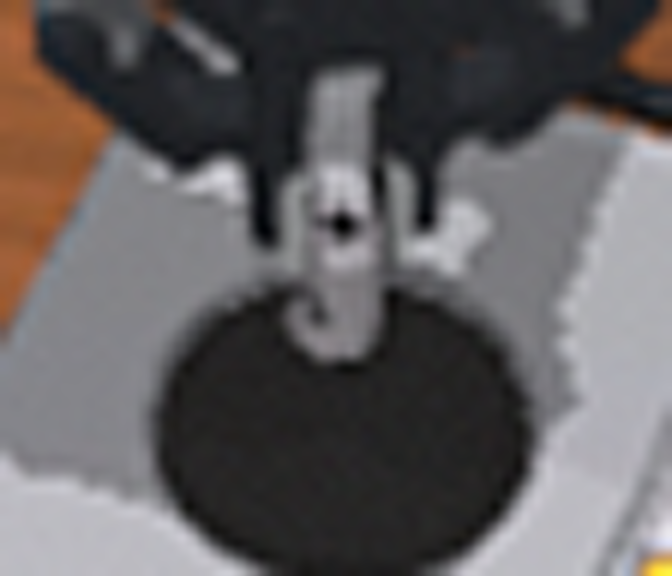

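{"method": "arm_command", "body": {
  "commands": [
    [[0,1,0.08,-0.1,0],[0,1,0.08,-0.1,0],[0,1,0,0,0],[0,0.7,0,0,0],[0,0.5,0,0,0],[0,0.15,0,0,0],[0,0,0,0,0],[0,0,0,0,0]]
  ]
}}

```text
time: 8.35
position: [0.555, 0.0138, 0.0571]
tcp_rot: [60.2, 90.0, -12.8]
ft_force: [-0.1, 0.2, -0.6]
grip_width: 0.014
```

{"method": "arm_command", "body": {
  "commands": [
    [[0,0.1,0,0,0],[0,0.1,0,0,0],[0,0,0,0,0],[0.4,0,0,0,0],[0.4,0,0,0,0],[0.4,0,0,0,0],[0.4,0,0,0,0],[0.4,0,0,0,0]]
  ]
}}

```text
time: 9.35
position: [0.5549, 0.0139, 0.0548]
tcp_rot: [134.2, 90.0, 61.2]
ft_force: [0.0, -0.1, 0.1]
grip_width: 0.0342
```

```bash
python3 d.py .567 -.349 .15; python3 ov.py scene w2.png
```

```text
t 9.35 pos [0.5549 0.0139 0.0548] grip 0.0342 F [ 0.  -0.1  0.1]
tool y [0.956 0.292 0.   ] z [ 0.292 -0.956 -0.   ] x [ 0.  0. -1.] q [-11.  31.  91.   0.  58.  62.]
delta tool cm [-9.52 -9.45 35.06]
[261 204] 9.4 [0.5549 0.0139 0.0548] 0.03468044132177128 [ 0.1  0.5 -0.5]
```

View pics/w2.png

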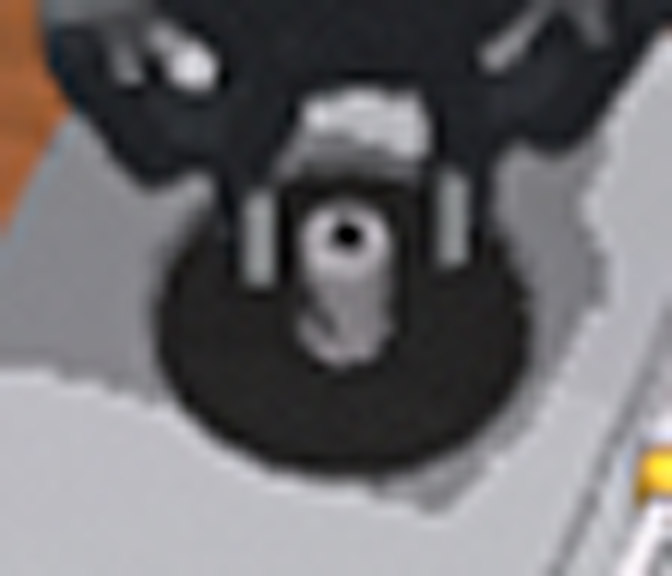

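{"method": "arm_command", "body": {
  "commands": [
    [[0.4,-1,0,0,0],[0.4,-2,0,0,0],[0.4,-3,0,0,0],[0.6,-2.5,-0.3,1,0],[1,-1,-0.8,3,0],[1,0,-1.3,5,0],[1,0,-1.5,5.6,0],[1,0,-1.5,5.6,0]]
  ]
}}

```text
time: 10.4
position: [0.5623, -0.1969, 0.1508]
tcp_rot: [45.5, 89.9, -27.5]
ft_force: [0.8, 0.6, -0.4]
grip_width: 0.0854
```

{"method": "arm_command", "body": {
  "commands": [
    [[1,0,-1.5,5.5,0],[1,0,-1.3,4.8,0],[1,0,-0.8,3,0],[1,0,-0.4,1.5,0],[1,0,0,0,0],[1,0,0,0,0],[1,0,0,0,0],[1,0,0,0,0]]
  ]
}}

```text
time: 11.4
position: [0.5676, -0.3477, 0.15]
tcp_rot: [33.9, 90.0, -39.1]
ft_force: [-0.1, 0.1, -0.4]
grip_width: 0.0856
```

```bash
cat > pl.py <<'E'
from fit import *
# measure placed saws in well: top camera and scene; plate centre
import sys
h=float(sys.argv[1])+.044; r=float(sys.argv[2])
for n in ("scene","top"):
    p,d=cam(n); W=cloud(n,d); P=cluster(W,(.556,.014),h-.006,h+.006,.05)
    if len(P)<6: print(n,len(P)); continue
    (cx,cy),rad=cv2.minEnclosingCircle((P[:,:2]*1000).astype(np.float32))
    print(n,len(P),P.mean(0).round(4),round(cx,1),round(cy,1),round(rad,1))
E
python3 pl.py .038 .01;python3 d.py .5667 -.349 .010
python3 - <<'E'
from h import *
for n in ("scene","top"):
    p,d=cam(n)
    for l in('saw19_mid','saw35_mid','well'):
        for r in imaging.landmark_of(n,l)[:2]: print(n,l,r)
    cv2.imwrite(f'pics/{n}5.png',cv2.resize(p[110:230,100:400],None,fx=2.5,fy=2.5))
E
```

```text
scene 42 [0.5584 0.0148 0.082 ] 557.7 14.7 9.9
top 28 [0.555  0.0139 0.0812] 555.5 13.5 9.4
t 11.5 pos [ 0.5674 -0.348   0.1499] grip 0.0856 F [0.2 0.9 0.3]
tool y [0.956 0.293 0.   ] z [ 0.293 -0.956  0.   ] x [ 1.e-04 -0.e+00 -1.e+00] q [-42.  39.  63.   0.  79.  31.]
delta tool cm [13.99 -0.1   0.07]
scene saw19_mid {'location': [0.5548, 0.0145, 0.0621], 'score': 0.53}
scene saw35_mid {'location': [0.5686, -0.3549, 0.018], 'score': 0.65}
scene well {'location': [0.5574, 0.0125, 0.0438], 'score': 0.59}
top saw19_mid {'location': [0.5546, 0.0132, 0.0636], 'score': 0.4}
top well {'location': [0.556, 0.0146, 0.0442], 'score': 0.7}
```

View pics/top5.png

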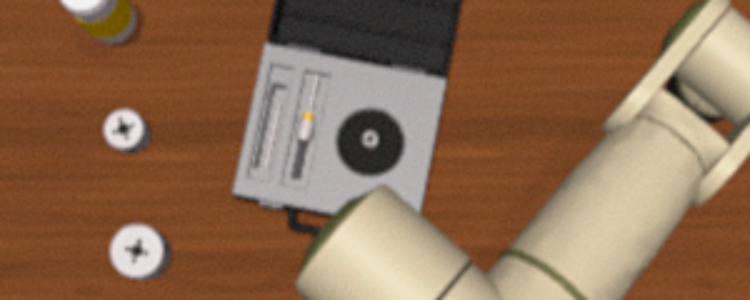

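The 19 saw is standing in the middle of the well (crop pixel 369,139), at about (.5565, .014). Now the 35.

{"method": "arm_command", "body": {
  "commands": [
    [[1,2.2,-0.05,0.07,0],[1,2.4,-0.05,0,0],[1,2.4,0,0,0],[1,2.4,0,0,0],[1,2.2,0,0,0],[1,1.6,0,0,0],[1,0.8,0,0,0],[0,0,0,0,0]]
  ]
}}

```text
time: 12.9
position: [0.5666, -0.3493, 0.0097]
tcp_rot: [-155.1, 90.0, 131.9]
ft_force: [-0.3, -0.6, -0.6]
grip_width: 0.0701
```

{"method": "arm_command", "body": {
  "commands": [
    [[0,0,0,0,0],[0,0,0,0,0],[0,0,0,0,0],[0,0,0,0,0],[0,0,0,0,0],[0,0,0,0,0],[0,0,0,0,0],[0,0,0,0,0]]
  ]
}}

```text
time: 13.9
position: [0.5671, -0.3497, 0.0109]
tcp_rot: [31.1, 89.9, -41.9]
ft_force: [0.0, 0.3, 5.8]
grip_width: 0.0316
```

```bash
python3 d.py .5565 .0141 .16;  python3 ov.py scene g35.png
```

```text
t 13.9 pos [ 0.5671 -0.3497  0.0109] grip 0.0316 F [0.  0.3 5.8]
tool y [0.956 0.292 0.001] z [ 0.292 -0.956  0.002] x [ 0.0014 -0.0013 -1.    ] q [-42.  47.  70.  -0.  63.  31.]
delta tool cm [-14.96   9.64 -35.07]
[135 195] 13.95 [ 0.5671 -0.3497  0.0109] 0.032001429764544384 [-0.3  0.4  6.4]
```

View pics/g35.png

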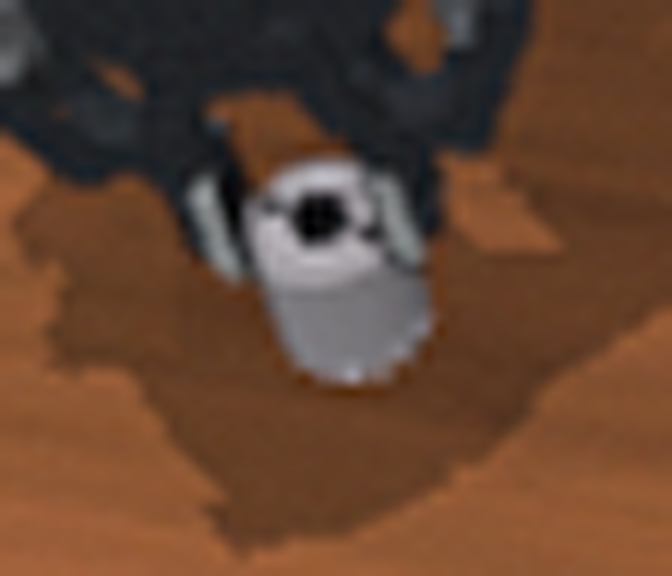

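{"method": "arm_command", "body": {
  "commands": [
    [[0,-0.6,0,0,0],[0,-1.6,0,0,0],[0,-2.6,0,0,0],[0,-3,0.3,-1.2,0],[0,-3,0.8,-3,0],[0,-2.5,1.2,-4.5,0],[0,-1.7,1.4,-5.2,0],[0,0,1.5,-5.5,0]]
  ]
}}

```text
time: 14.95
position: [0.5599, -0.1473, 0.1623]
tcp_rot: [48.5, 89.8, -24.6]
ft_force: [1.2, -0.1, -1.2]
grip_width: 0.0315
```

{"method": "arm_command", "body": {
  "commands": [
    [[0,0,1.4,-5,0],[0,0,1.2,-4.4,0],[0,0,0.9,-3.2,0],[0,0,0.6,-2,0],[0,0,0.3,-1,0],[0,0,0,0,0],[0,0,0,0,0],[0,0,0,0,0]]
  ]
}}

```text
time: 15.95
position: [0.5561, 0.0128, 0.1597]
tcp_rot: [-95.5, 90.0, -168.6]
ft_force: [-0.8, 0.3, -1.5]
grip_width: 0.0321
```

```bash
python3 d.py .5565 .0141 .115;  python3 ov.py scene h35.png
```

```text
t 15.95 pos [0.5561 0.0128 0.1597] grip 0.0321 F [-0.8  0.3 -1.5]
tool y [ 0.957  0.291 -0.   ] z [ 0.291 -0.957 -0.   ] x [-2.e-04 -0.e+00 -1.e+00] q [-11.  24.  84.  -0.  71.  62.]
delta tool cm [ 4.47  0.08 -0.11]
[261 183] 16.0 [0.5561 0.0129 0.1598] 0.032072779326452625 [-0.   0.8 -0.7]
```

View pics/h35.png

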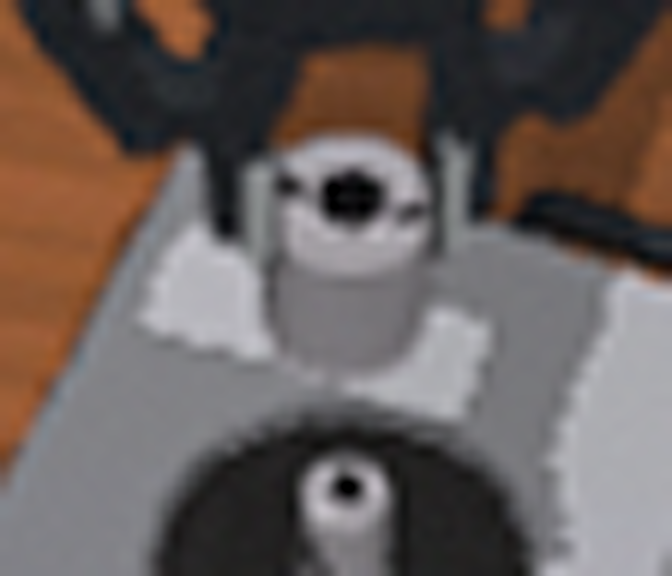

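```bash
cat > held.py <<'E'
from fit import *
import sys
# plate of held saw: z top ; measure in scene
zt=float(sys.argv[1]); r=float(sys.argv[2])
s=robot.state(); T=s['position']; M=R.from_euler('xyz',s['tcp_rot'],degrees=True).as_matrix()
p,d=cam('scene'); W=cloud('scene',d); g=p.min(2)
V=(W-T)@M
m=(abs(W[...,2]-zt)<.008)&(abs(V[...,1])<r+.008)&(abs(V[...,2])<r-.001)
P=W[m]; print(len(P),P.mean(0).round(4),P.min(0).round(4),P.max(0).round(4),'z med',np.median(P[:,2]).round(4)); v=V[m]
print('tool y',v[:,1].min().round(4),v[:,1].max().round(4),v[:,1].mean().round(4),'z',v[:,2].min().round(4),v[:,2].max().round(4), 'T',T.round(4))
# pixel hull
E
python3 held.py .192 .0175
python3 - <<'E'
from h import *
p,d=cam('scene')
T=robot.state()['position']
# predicted pixel of plate centre and saw19 plate centre vs black bore blobs
for P in ((T[0],T[1],.192),(.5565,.0141,.082)):
    c=proj('scene',P); print('pred',c.round(2))
    x,y=c.astype(int); sub=p[y-4:y+5,x-5:x+6].max(2).astype(float); w=np.clip(120-sub,0,None); yy,xx=np.mgrid[y-4:y+5,x-5:x+6]
    print('bore',(w*xx).sum()/w.sum(),(w*yy).sum()/w.sum()); print(sub.astype(int))
E
```

```text
143 [0.5596 0.0143 0.1923] [ 0.5412 -0.0012  0.1842] [0.5753 0.0298 0.1993] z med 0.1926
tool y -0.014 0.0195 0.0037 z -0.0158 0.0156 T [0.5561 0.0129 0.1598]
pred [261.94 175.86]
bore 260.84023141967066 174.8558077436582
[[ 92 124 142 162 183 183 183 178 168 152 130]
 [104 158 182 181 179 165 161 160 174 181 169]
 [ 74 129 158 176 154  85  49  98 156 174 172]
 [ 12  18  94 112   0  12  16   6  59 144 183]
 [ 75 114 126  99   9  21  22  17  14 130 182]
 [117 179 169 125  20  10  14   9  66 120 102]
 [110 172 184 172 108  84  68  91 144 152 107]
 [109 171 165 173 179 159 143 171 192 170 176]
 [ 96 162 164 162 164 164 164 166 165 168 163]]
pred [261.84 199.99]
bore 260.8217275883194 198.01123136614254
[[ 42  27  27  31  27  25  26  27  26  27  34]
 [ 31  35  33  23  38  57  50  35  25  29  31]
 [ 39  31  38  88 113 100 108 101  62  25  32]
 [ 36  32  84 163 165  84 116 154 142  40  32]
 [ 31  38 127 177 119   0   0 136 188  78  28]
 [ 31  33 134 178 129  78  64 137 174  99  25]
 [ 32  29 120 191 190 160 149 163 148  85  26]
 [ 32  34  96 155 169 162 166 152 117  70  28]
 [ 32  36  75 118 133 138 141 124 106  71  25]]
```

{"method": "arm_command", "body": {
  "commands": [
    [[0,1.5,0.08,-0.11,0],[0,2,0,0,0],[0,1.5,0,0,0],[0,1,0,0,0],[0,0.7,0,0,0],[0,0.7,0,0,0],[0,0.7,0,0,0],[0,0.7,0,0,0]]
  ]
}}

```text
time: 17.1
position: [0.5566, 0.0148, 0.0715]
tcp_rot: [65.3, 90.0, -7.7]
ft_force: [-0.4, -0.4, -0.7]
grip_width: 0.0321
```

```bash
python3 d.py .5565 .0141 .055;  python3 ov.py scene i35.png
```

```text
t 17.1 pos [0.5566 0.0148 0.0715] grip 0.0321 F [-0.4 -0.4 -0.7]
tool y [0.956 0.292 0.   ] z [ 0.292 -0.956  0.   ] x [ 3.e-04 -0.e+00 -1.e+00] q [-11.  30.  90.   0.  60.  62.]
delta tool cm [ 1.65 -0.03  0.06]
[262 202] 17.15 [0.5561 0.0149 0.0705] 0.03193104536906677 [ 0.1 -0.3 -2.3]
```

View pics/i35.png

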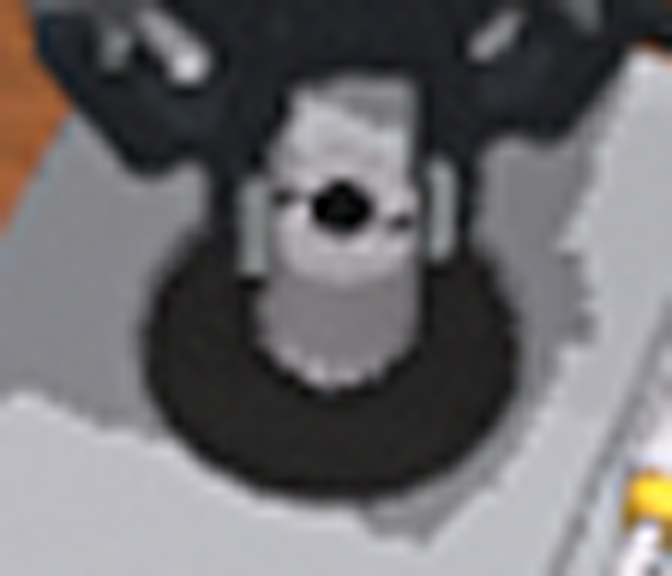

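Going over fine with no contact force. I'll lower the remaining 1.55 cm and release.

{"method": "arm_command", "body": {
  "commands": [
    [[0,0.5,0,0.05,0],[0,0.5,0,0,0],[0,0.3,0,0,0],[0,0.15,0,0,0],[0,0.1,0,0,0],[0,0,0,0,0],[0,0,0,0,0],[0,0,0,0,0]]
  ]
}}

```text
time: 18.15
position: [0.5567, 0.0143, 0.0564]
tcp_rot: [68.2, 90.0, -4.8]
ft_force: [0.1, -0.6, -0.8]
grip_width: 0.032
```

{"method": "arm_command", "body": {
  "commands": [
    [[0,0.1,0,0,0],[0,0.08,0,0,0],[0,0,0,0,0],[0.55,0,0,0,0],[0.55,0,0,0,0],[0.55,0,0,0,0],[0.55,-0.5,0,0,0],[0.55,-1.5,0,0,0]]
  ]
}}

```text
time: 19.15
position: [0.5563, 0.0144, 0.0748]
tcp_rot: [-117.3, 89.9, 169.7]
ft_force: [-0.1, 0.0, 0.9]
grip_width: 0.0468
```

```bash
python3 d.py .580 .332 .15;  python3 ov.py scene j35.png
```

```text
t 19.15 pos [0.5563 0.0144 0.0748] grip 0.0468 F [-0.1  0.   0.9]
tool y [ 0.956  0.292 -0.001] z [ 0.292 -0.956 -0.001] x [-1.2e-03  2.0e-04 -1.0e+00] q [-11.  30.  90.  -0.  61.  62.]
delta tool cm [ -7.52  11.55 -29.69]
[261 201] 19.2 [0.5577 0.0142 0.0774] 0.04717069755104256 [2.  0.7 2.3]
```

View pics/j35.png

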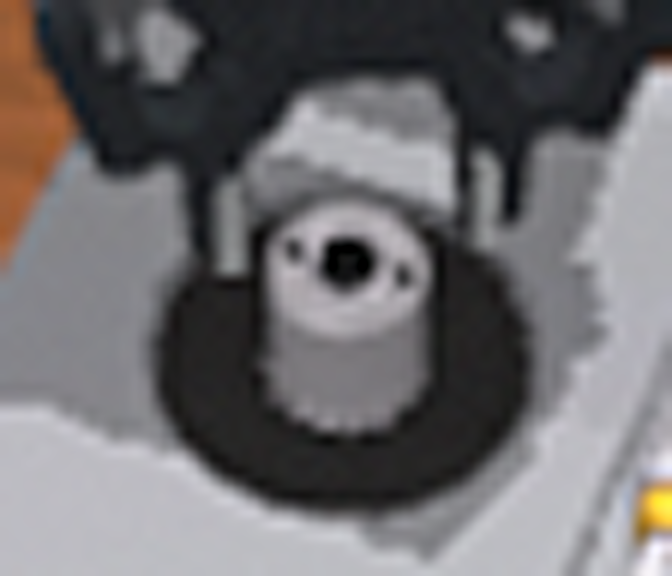

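{"method": "arm_command", "body": {
  "commands": [
    [[0.7,-2,0,0,0],[1,-2.5,0.3,-0.8,0],[1,-2,1,-2.6,0],[1,-1,1.7,-4.4,0],[1,0,2.1,-5.3,0],[1,0,2.1,-5.3,0],[1,0,2,-5.1,0],[1,0,1.35,-3.5,0]]
  ]
}}

```text
time: 20.2
position: [0.5784, 0.3058, 0.1503]
tcp_rot: [97.1, 89.9, 24.2]
ft_force: [-0.1, -0.2, -0.5]
grip_width: 0.0852
```

```bash
python3 d.py .580 .332 .12; python3 pl.py .043 .0175
```

```text
t 20.2 pos [0.5784 0.3058 0.1503] grip 0.0852 F [-0.1 -0.2 -0.5]
tool y [0.956 0.294 0.001] z [ 0.294 -0.956 -0.   ] x [ 1.1e-03  5.0e-04 -1.0e+00] q [18. 37. 65.  0. 78. 91.]
delta tool cm [ 3.03  0.92 -2.45]
scene 129 [0.5588 0.0145 0.0876] 557.8 14.8 18.6
top 87 [0.555  0.0134 0.087 ] 555.1 13.8 17.6
```

{"method": "arm_command", "body": {
  "commands": [
    [[1,0.4,0.4,-1.2,0],[1,0.6,0.35,-0.8,0],[1,1,0.17,-0.45,0],[1,1,0,0,0],[1,0,0,0,0],[1,0,0,0,0],[1,0,0,0,0],[1,0,0,0,0]]
  ]
}}

```text
time: 21.3
position: [0.5803, 0.3295, 0.1198]
tcp_rot: [93.7, 90.0, 20.7]
ft_force: [-0.2, -1.4, 0.2]
grip_width: 0.0852
```

```bash
python3 d.py .580 .332 .012;  python3 ov.py scene k51.png
```

```text
t 21.3 pos [0.5803 0.3295 0.1198] grip 0.0852 F [-0.2 -1.4  0.2]
tool y [0.956 0.292 0.   ] z [ 0.292 -0.956 -0.   ] x [ 5.e-04  2.e-04 -1.e+00] q [20. 40. 65.  0. 75. 93.]
delta tool cm [10.78  0.04 -0.25]
[384 220] 21.35 [0.5803 0.3294 0.1197] 0.08544640281462543 [-0.2 -0.   0.5]
```

View pics/k51.png

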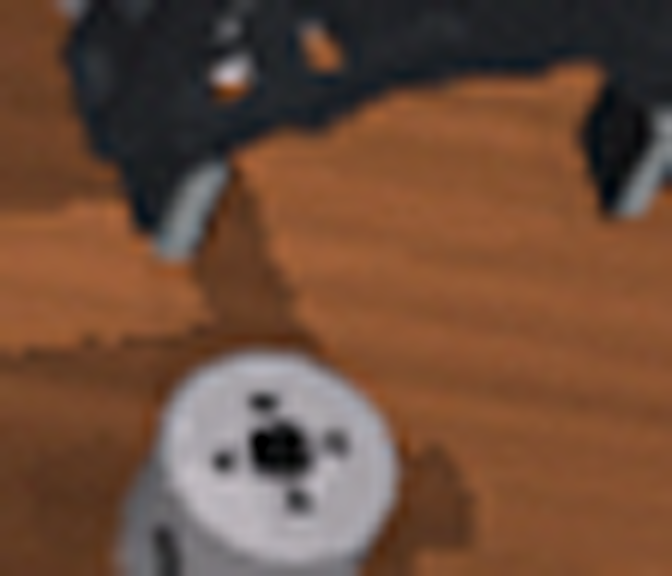

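{"method": "arm_command", "body": {
  "commands": [
    [[1,2,0.04,-0.25,0],[1,2,0,0,0],[1,2,0,0,0],[1,2,0,0,0],[1,1.5,0,0,0],[1,0.9,0,0,0],[1,0.4,0,0,0],[0,0,0,0,0]]
  ]
}}

```text
time: 22.35
position: [0.58, 0.3321, 0.0117]
tcp_rot: [93.3, 90.0, 20.3]
ft_force: [0.4, 0.4, 0.6]
grip_width: 0.0695
```

{"method": "arm_command", "body": {
  "commands": [
    [[0,0,0,0,0],[0,0,0,0,0],[0,0,0,0,0],[0,0,0,0,0],[0,0,0,0,0],[0,0,0,0,0],[0,0,0,0,0],[0,0,0,0,0]]
  ]
}}

```text
time: 23.35
position: [0.5805, 0.3323, 0.0128]
tcp_rot: [94.1, 89.9, 21.1]
ft_force: [-1.0, 0.2, 6.8]
grip_width: 0.0482
```

```bash
python3 d.py .5567 .014 .175;  python3 ov.py scene l51.png; python3 held.py .048 .025
```

```text
t 23.35 pos [0.5805 0.3323 0.0128] grip 0.0482 F [-1.   0.2  6.8]
tool y [0.956 0.292 0.002] z [ 0.293 -0.956 -0.   ] x [ 2.e-03  8.e-04 -1.e+00] q [20. 47. 70.  0. 64. 93.]
delta tool cm [-16.25 -11.55  29.74]
[375 240] 23.4 [0.5805 0.3323 0.0128] 0.04820248581446866 [-0.9  0.3  6.8]
214 [0.5865 0.3361 0.0483] [0.5571 0.313  0.0404] [0.608  0.3566 0.0551] z med 0.0489
tool y -0.0201 0.0263 0.007 z -0.0233 0.0235 T [0.5805 0.3323 0.0128]
```

View pics/l51.png

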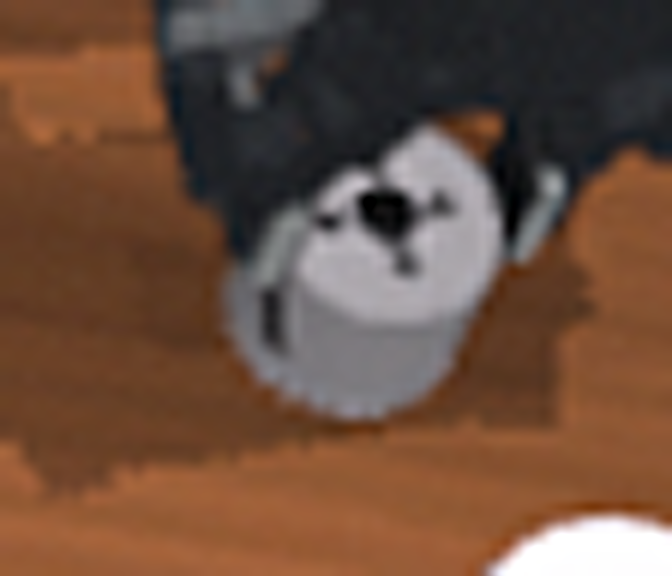

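{"method": "arm_command", "body": {
  "commands": [
    [[0,-0.6,0,0,0],[0,-1.6,0,0,0],[0,-2.6,0,0,0],[0,-3,-0.4,1,0],[0,-3,-1,2.5,0],[0,-2.5,-1.5,3.9,0],[0,-1.7,-1.8,4.6,0],[0,-1,-1.9,4.8,0]]
  ]
}}

```text
time: 24.45
position: [0.5658, 0.1507, 0.1735]
tcp_rot: [75.9, 89.9, 2.9]
ft_force: [0.1, -0.1, -0.9]
grip_width: 0.0482
```

{"method": "arm_command", "body": {
  "commands": [
    [[0,0,-1.7,4.4,0],[0,0,-1.4,3.7,0],[0,0,-1,2.6,0],[0,0,-0.6,1.5,0],[0,0,-0.25,0.74,0],[0,0,0,0,0],[0,0,0,0,0],[0,0,0,0,0]]
  ]
}}

```text
time: 25.45
position: [0.5564, 0.0145, 0.1715]
tcp_rot: [-156.1, 90.0, 131.0]
ft_force: [0.1, -0.2, -1.9]
grip_width: 0.0485
```

```bash
python3 d.py .5567 .014 .115;  python3 ov.py scene m51.png; python3 held.py .207 .025
```

```text
t 25.45 pos [0.5564 0.0145 0.1715] grip 0.0485 F [ 0.1 -0.2 -1.9]
tool y [ 0.956  0.293 -0.   ] z [ 0.293 -0.956 -0.   ] x [-1.e-04  1.e-04 -1.e+00] q [-11.  24.  83.   0.  73.  62.]
delta tool cm [5.65 0.02 0.05]
[262 180] 25.5 [0.5564 0.0144 0.1715] 0.04814575196016404 [ 0.6 -0.2 -1.8]
298 [0.5594 0.0157 0.2072] [ 0.5322 -0.0091  0.199 ] [0.582  0.0392 0.2123] z med 0.2076
tool y -0.0256 0.0262 0.0032 z -0.0236 0.022 T [0.5564 0.0144 0.1715]
```

View pics/m51.png

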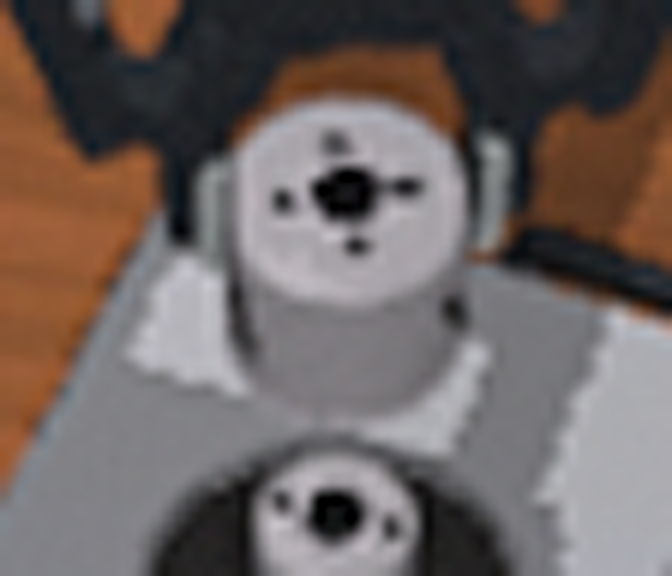

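{"method": "arm_command", "body": {
  "commands": [
    [[0,1.5,0,0.05,0],[0,2,0,0,0],[0,2,0,0,0],[0,1,0,0,0],[0,0.7,0,0,0],[0,0.7,0,0,0],[0,0.7,0,0,0],[0,0.7,0,0,0]]
  ]
}}

```text
time: 26.55
position: [0.5566, 0.0133, 0.0782]
tcp_rot: [61.8, 90.0, -11.2]
ft_force: [-0.7, 0.9, -2.3]
grip_width: 0.0484
```

```bash
python3 d.py .5567 .014 .0565;  python3 ov.py scene n51.png
```

```text
t 26.55 pos [0.5566 0.0133 0.0782] grip 0.0484 F [-0.7  0.9 -2.3]
tool y [0.956 0.292 0.   ] z [ 0.292 -0.956  0.   ] x [ 4.e-04 -1.e-04 -1.e+00] q [-11.  29.  90.  -0.  61.  62.]
delta tool cm [ 2.17  0.03 -0.06]
[261 200] 26.6 [0.5561 0.0134 0.0773] 0.0481334125989521 [-1.7  0.5 -2.8]
```

View pics/n51.png

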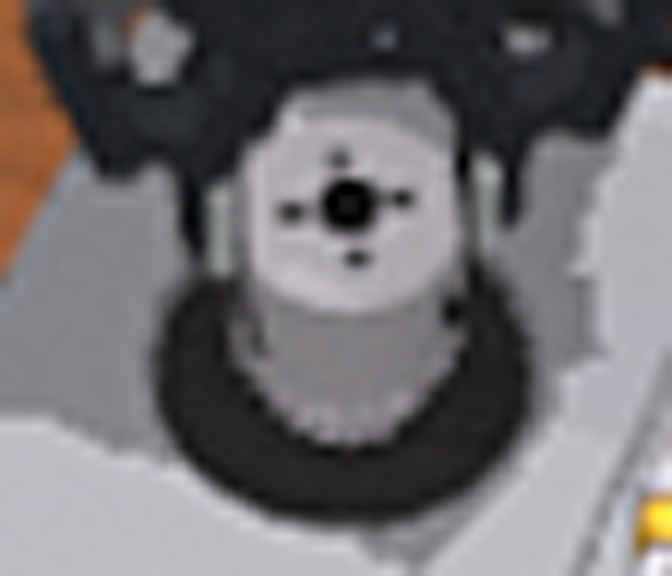

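Going over cleanly, so I lower it the rest of the way.

{"method": "arm_command", "body": {
  "commands": [
    [[0,0.7,0,0,0],[0,0.6,0,0,0],[0,0.4,0,0,0],[0,0.2,0,0,0],[0,0.1,0,0,0],[0,0,0,0,0],[0,0,0,0,0],[0,0,0,0,0]]
  ]
}}

```text
time: 27.6
position: [0.5566, 0.0133, 0.0586]
tcp_rot: [65.7, 90.0, -7.3]
ft_force: [-0.3, -0.3, -2.1]
grip_width: 0.0481
```

{"method": "arm_command", "body": {
  "commands": [
    [[0,0.1,0,0,0],[0,0.05,0,0,0],[0,0,0,0,0],[0.8,0,0,0,0],[0.8,0,0,0,0],[0.8,0,0,0,0],[0.8,-0.5,0,0,0],[0.8,-1.5,0,0,0]]
  ]
}}

```text
time: 28.6
position: [0.5562, 0.0134, 0.0773]
tcp_rot: [-117.2, 89.9, 169.8]
ft_force: [0.6, -0.6, -0.2]
grip_width: 0.0682
```

```bash
python3 d.py .4212 .313 .17;  python3 ov.py scene o51.png
```

```text
t 28.6 pos [0.5562 0.0134 0.0773] grip 0.0682 F [ 0.6 -0.6 -0.2]
tool y [ 0.956  0.292 -0.001] z [ 0.292 -0.956 -0.001] x [-1.2e-03  2.0e-04 -1.0e+00] q [-11.  30.  90.  -0.  61.  62.]
delta tool cm [ -9.25  -4.16 -32.6 ]
[261 200] 28.65 [0.5576 0.0132 0.0799] 0.0682668187913379 [1.1 0.4 2. ]
```

View pics/o51.png

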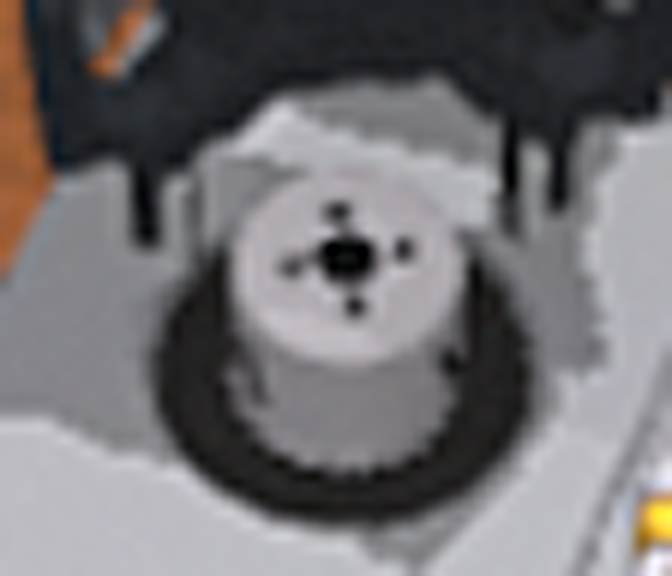

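{"method": "arm_command", "body": {
  "commands": [
    [[0.8,-2.5,0,0,0],[1,-3,-0.1,-0.5,0],[1,-2.5,-0.3,-2.5,0],[1,-1.2,-0.6,-4.7,0],[1,0,-0.8,-5.8,0],[1,0,-0.8,-5.8,0],[1,0,-0.8,-5.8,0],[1,0,-0.5,-4.0,0]]
  ]
}}

```text
time: 29.65
position: [0.433, 0.2822, 0.1699]
tcp_rot: [100.5, 89.9, 27.5]
ft_force: [0.4, 0.1, 0.3]
grip_width: 0.0853
```

{"method": "arm_command", "body": {
  "commands": [
    [[1,0,-0.15,-2,0],[1,0,-0.1,-1.3,0],[1,0,0,0,0],[1,0,0,0,0],[1,0,0,0,0],[1,0,0,0,0],[1,0,0,0,0],[1,0,0,0,0]]
  ]
}}

```text
time: 30.65
position: [0.4221, 0.311, 0.169]
tcp_rot: [-43.0, 90.0, -116.0]
ft_force: [0.9, -0.3, 0.0]
grip_width: 0.0852
```

```bash
python3 d.py .4212 .3132 .09; python3 pl.py .048 .025
python3 - <<'E'
from h import *
p,d=cam('scene');cv2.imwrite('pics/s6.png',cv2.resize(p[100:260,200:440],None,fx=3,fy=3))
E
```

```text
t 30.65 pos [0.4221 0.311  0.169 ] grip 0.0852 F [ 0.9 -0.3  0. ]
tool y [ 0.956  0.292 -0.   ] z [ 0.292 -0.956  0.   ] x [-0. -0. -1.] q [24. 20. 89. -0. 71. 97.]
delta tool cm [ 7.9  -0.02 -0.24]
scene 264 [0.558  0.0145 0.0927] 556.6 15.6 27.3
top 187 [0.5548 0.0134 0.0918] 554.6 13.5 25.6
```

View pics/s6.png

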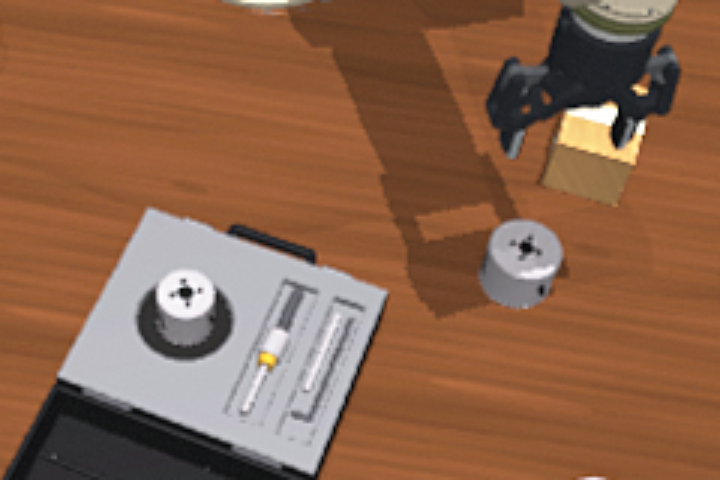

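{"method": "arm_command", "body": {
  "commands": [
    [[1,1.5,0,-0.24,0],[1,2.5,0,0,0],[1,2.5,0,0,0],[1,1.5,0,0,0],[1,0.5,0,0,0],[1,0.5,0,0,0],[1,0.5,0,0,0],[1,0.5,0,0,0]]
  ]
}}

```text
time: 31.8
position: [0.4215, 0.3134, 0.069]
tcp_rot: [98.1, 90.0, 25.1]
ft_force: [-0.5, 0.6, -0.5]
grip_width: 0.0853
```

```bash
python3 d.py .4212 .3132 .014; python3 ov.py scene p68.png
```

```text
t 31.8 pos [0.4215 0.3134 0.069 ] grip 0.0853 F [-0.5  0.6 -0.5]
tool y [0.956 0.292 0.001] z [ 0.292 -0.956 -0.   ] x [ 6.e-04  3.e-04 -1.e+00] q [24. 27. 96.  0. 58. 97.]
delta tool cm [ 5.5  -0.04  0.01]
[376 179] 31.85 [0.4212 0.3132 0.0683] 0.08507637577516983 [ 0.1 -0.3 -0.8]
```

View pics/p68.png

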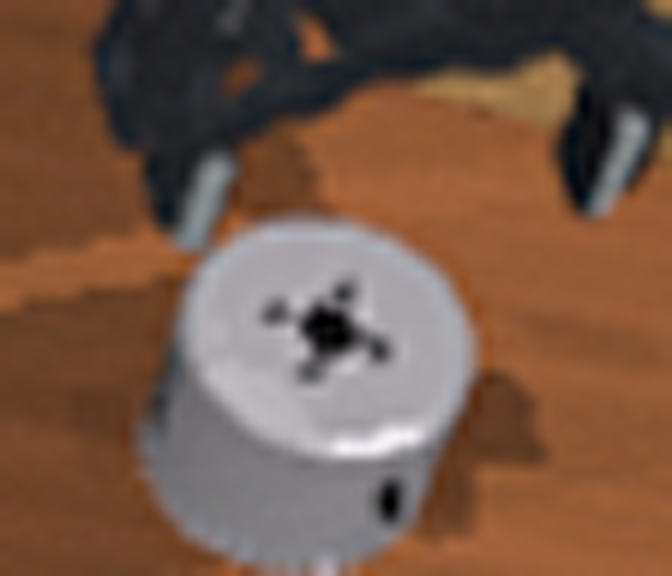

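Run:
```python
from h import *
s=robot.state();M=R.from_euler('xyz',s['tcp_rot'],degrees=True).as_matrix();T=s['position']
c0=proj('scene',T).astype(int)
px=lambda P:((proj('scene',P)-(c0-[28,24])+.5)*12).astype(int)
for sy in(-1,1):
  for sz in(-1,1): print(sy,sz,px(T+M@[-.013,.011*sy,.0425*sz]))
print('plate',px((T[0],T[1],.053)),px((.4225,.3135,.053)))
for n in('scene','top'):
  p,d=cam(n)
  for r in imaging.landmark_of(n,'saw68_mid')[:2]: print(n,r)
```

```text
-1 -1 [523 216]
-1 1 [164 247]
1 -1 [548 293]
1 1 [187 325]
plate [329 340] [330 345]
scene {'location': [0.4203, 0.312, 0.0276], 'score': 0.72}
top {'location': [0.4229, 0.3114, 0.0254], 'score': 0.54}
```

{"method": "arm_command", "body": {
  "commands": [
    [[1,1,0,0,0],[1,1.2,0,0,0],[1,1.2,0,0,0],[1,1.2,0,0,0],[1,0.8,0,0,0],[1,0.5,0,0,0],[1,0.1,0,0,0],[0,0,0,0,0]]
  ]
}}

```text
time: 33.05
position: [0.4215, 0.3134, 0.0092]
tcp_rot: [97.3, 90.0, 24.3]
ft_force: [-0.5, 0.7, 0.5]
grip_width: 0.0696
```

{"method": "arm_command", "body": {
  "commands": [
    [[0,0,0,0,0],[0,0,0,0,0],[0,0,0,0,0],[0,0,0,0,0],[0,0,0,0,0],[0,0,0,0,0],[0,0,0,0,0],[0,0,0,0,0]]
  ]
}}

```text
time: 34.05
position: [0.4216, 0.3135, 0.0101]
tcp_rot: [93.7, 89.9, 20.7]
ft_force: [-3.8, -2.5, 9.5]
grip_width: 0.0654
```

```bash
python3 d.py .4212 .3132 .18; python3 ov.py scene q68.png
```

```text
t 34.05 pos [0.4216 0.3135 0.0101] grip 0.0654 F [-3.8 -2.5  9.5]
tool y [0.956 0.293 0.001] z [ 0.293 -0.956 -0.   ] x [ 8.e-04  3.e-04 -1.e+00] q [24. 32. 98. -0. 50. 97.]
delta tool cm [-1.699e+01 -3.000e-02  1.000e-02]
[371 191] 34.1 [0.4216 0.3135 0.0101] 0.06564356863010481 [-3.3 -1.7  9.1]
```

View pics/q68.png

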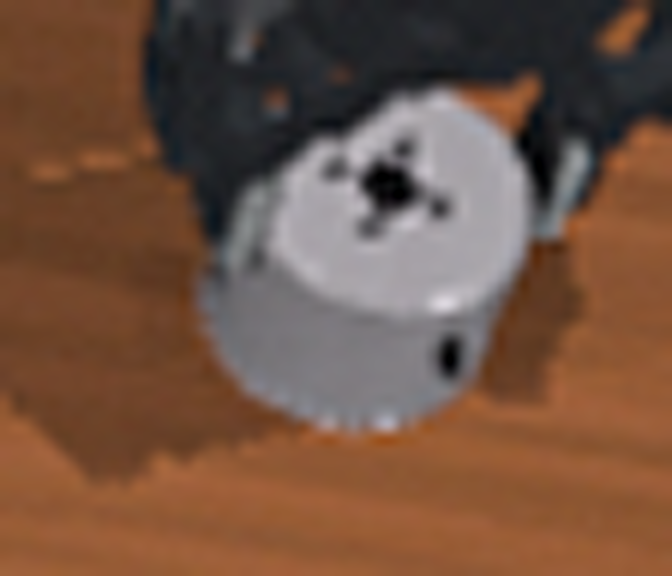

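{"method": "arm_command", "body": {
  "commands": [
    [[0,-0.6,0,0,0],[0,-1.5,0,0,0],[0,-2.4,0,0,0],[0,-3,0,0,0],[0,-3.2,0,0.6,0],[0,-2.8,0.2,1.8,0],[0,-2,0.4,3,0],[0,-1,0.5,4,0]]
  ]
}}

```text
time: 35.1
position: [0.4598, 0.2262, 0.1761]
tcp_rot: [88.6, 89.9, 15.6]
ft_force: [0.7, 0.1, -2.7]
grip_width: 0.0655
```

```bash
python3 d.py .5562 .0142 .175
```

```text
t 35.1 pos [0.4598 0.2262 0.1761] grip 0.0655 F [ 0.7  0.1 -2.7]
tool y [0.956 0.294 0.003] z [ 0.294 -0.956  0.   ] x [ 2.5e-03  7.0e-04 -1.0e+00] q [13. 18. 91.  0. 71. 86.]
delta tool cm [ 0.12  2.99 23.1 ]
```

{"method": "arm_command", "body": {
  "commands": [
    [[0,0,0.6,4.5,0],[0,0,0.6,4.5,0],[0,0,0.5,4,0],[0,0,0.4,3,0],[0,0,0.3,2,0],[0,0,0.2,1.2,0],[0,0,0,0.5,0],[0,0,0,0,0]]
  ]
}}

```text
time: 36.1
position: [0.5417, 0.0463, 0.1741]
tcp_rot: [-163.7, 90.0, 123.4]
ft_force: [-0.1, -1.2, -2.5]
grip_width: 0.0657
```

```bash
python3 d.py .5562 .0142 .115;  python3 ov.py scene r68.png; s=1; python3 held.py .219 .034
```

```text
t 36.1 pos [0.5417 0.0463 0.1741] grip 0.0657 F [-0.1 -1.2 -2.5]
tool y [ 0.956  0.293 -0.   ] z [ 0.293 -0.956 -0.   ] x [-1.e-04  1.e-04 -1.e+00] q [-7. 22. 86.  0. 73. 65.]
delta tool cm [5.91 0.45 3.49]
[275 177] 36.15 [0.5416 0.0465 0.174 ] 0.06583744871613699 [ 0.   0.4 -2.6]
491 [0.5445 0.0487 0.2175] [0.5069 0.0159 0.2114] [0.5761 0.0804 0.2237] z med 0.2176
tool y -0.0322 0.0345 0.0034 z -0.0328 0.0322 T [0.5416 0.0465 0.174 ]
```

View pics/r68.png

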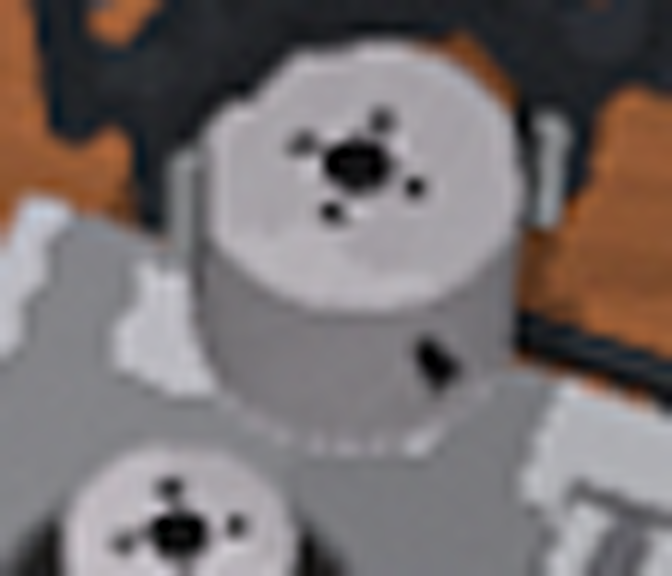

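{"method": "arm_command", "body": {
  "commands": [
    [[0,0,0.1,0.8,0],[0,0,0.15,1.2,0],[0,0,0.1,1.0,0],[0,0.5,0.1,0.5,0],[0,1.5,0,0,0],[0,2,0,0,0],[0,1.2,0,0,0],[0,0.5,0,0,0]]
  ]
}}

```text
time: 37.2
position: [0.556, 0.014, 0.116]
tcp_rot: [-119.5, 89.9, 167.6]
ft_force: [0.4, -0.8, -1.6]
grip_width: 0.0657
```

```bash
python3 d.py .5562 .0142 .054;  python3 ov.py scene t68.png
```

```text
t 37.2 pos [0.556 0.014 0.116] grip 0.0657 F [ 0.4 -0.8 -1.6]
tool y [ 0.956  0.293 -0.001] z [ 0.293 -0.956 -0.001] x [-1.3e-03  3.0e-04 -1.0e+00] q [-11.  27.  87.   0.  66.  62.]
delta tool cm [ 6.2   0.03 -0.01]
[261 192] 37.25 [0.5561 0.0139 0.116 ] 0.06541149772945297 [ 0.3 -0.2 -3. ]
```

View pics/t68.png

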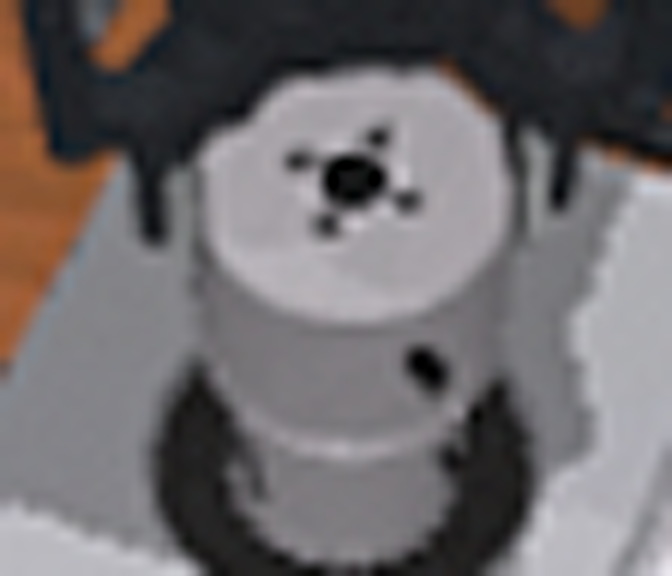

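Well aligned over the 51. I lower it.

{"method": "arm_command", "body": {
  "commands": [
    [[0,0.5,0,0,0],[0,0.6,0,0,0],[0,0.6,0,0,0],[0,0.6,0,0,0],[0,0.6,0,0,0],[0,0.6,0,0,0],[0,0.6,0,0,0],[0,0.6,0,0,0]]
  ]
}}

```text
time: 38.25
position: [0.5564, 0.0137, 0.0696]
tcp_rot: [103.0, 90.0, 30.0]
ft_force: [0.7, -0.2, -2.6]
grip_width: 0.0656
```

{"method": "arm_command", "body": {
  "commands": [
    [[0,0.5,0,0,0],[0,0.4,0,0,0],[0,0.2,0,0,0],[0,0.1,0,0,0],[0,0.1,0,0,0],[0,0,0,0,0],[0,0,0,0,0],[0,0,0,0,0]]
  ]
}}

```text
time: 39.25
position: [0.5564, 0.0137, 0.0571]
tcp_rot: [59.1, 90.0, -13.9]
ft_force: [0.1, -0.2, -2.1]
grip_width: 0.0653
```

```bash
python3 d.py .5562 .0142 .054;  python3 ov.py scene u68.png; python3 held.py .099 .034
```

```text
t 39.25 pos [0.5564 0.0137 0.0571] grip 0.0653 F [ 0.1 -0.2 -2.1]
tool y [0.956 0.292 0.   ] z [ 0.292 -0.956  0.   ] x [ 1.e-04 -0.e+00 -1.e+00] q [-11.  31.  91.  -0.  58.  62.]
delta tool cm [ 0.31 -0.01 -0.05]
[261 204] 39.3 [0.5564 0.0137 0.0571] 0.06581563465742109 [ 0.3 -0.1 -1.7]
427 [0.5612 0.0162 0.1003] [ 0.5237 -0.0181  0.0912] [0.5909 0.0474 0.106 ] z med 0.1005
tool y -0.0272 0.0339 0.0053 z -0.033 0.0322 T [0.5564 0.0137 0.0571]
```

View pics/u68.png

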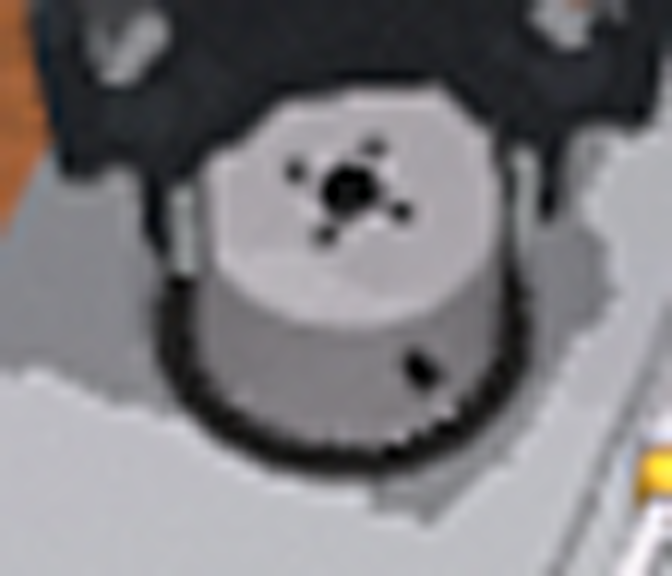

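{"method": "arm_command", "body": {
  "commands": [
    [[0,0.1,0,0,0],[0,0.1,0,0,0],[0,0.06,0,0,0],[0,0,0,0,0],[1,0,0,0,0],[1,0,0,0,0],[1,0,0,0,0],[1,0,0,0,0]]
  ]
}}

```text
time: 40.35
position: [0.5564, 0.0137, 0.0545]
tcp_rot: [80.5, 90.0, 7.5]
ft_force: [0.6, -0.5, -0.3]
grip_width: 0.0854
```

{"method": "arm_command", "body": {
  "commands": [
    [[1,-0.5,0,0,0],[1,-1,0,0,0],[1,-2,0,0,0],[1,-3,0,0,0],[1,-4,0,0,0],[1,-3,0,3,0],[1,0,0,5,0],[1,0,0,5,0]]
  ]
}}

```text
time: 41.35
position: [0.5949, -0.1118, 0.1908]
tcp_rot: [53.6, 89.9, -19.3]
ft_force: [0.2, 0.3, -0.4]
grip_width: 0.0854
```

{"method": "arm_command", "body": {
  "commands": [
    [[1,0,0,4,0],[1,0,0,2,0],[1,0,0,1,0],[1,0,0,0,0],[1,0,0,0,0],[1,0,0,0,0],[1,0,0,0,0],[1,0,0,0,0]]
  ]
}}

```text
time: 42.35
position: [0.6149, -0.1773, 0.1894]
tcp_rot: [-168.5, 90.0, 118.5]
ft_force: [0.2, 0.1, -0.1]
grip_width: 0.0857
```

```bash
python3 pl.py .053 .034
python3 - <<'E'
from h import *
print(robot.state()['position'],robot.state()['time'])
for n in('scene','top'):
    p,d=cam(n);cv2.imwrite(f'pics/{n}9.png',p)
    for l in ['saw68_mid','can','carton','bowl']:
        for r in imaging.landmark_of(n,l)[:1]: print(n,l,r)
E
```

```text
scene 459 [0.5581 0.0145 0.0977] 555.2 13.7 35.4
top 338 [0.5537 0.0135 0.0971] 554.4 14.0 34.2
[ 0.61487103 -0.17746541  0.18939448] 42.45
scene saw68_mid {'location': [0.5545, 0.0116, 0.0717], 'score': 0.94}
scene can {'location': [0.7386, 0.357, 0.0006], 'score': 0.56}
scene carton {'location': [0.2587, 0.3806, -0.0017], 'score': 0.95}
top saw68_mid {'location': [0.5536, 0.0111, 0.0695], 'score': 0.9}
top can {'location': [0.7396, 0.3612, -0.0021], 'score': 0.9}
top carton {'location': [0.2589, 0.382, -0.0015], 'score': 0.65}
top bowl {'location': [0.2514, -0.3147, -0.0013], 'score': 0.85}
```

View pics/scene9.png

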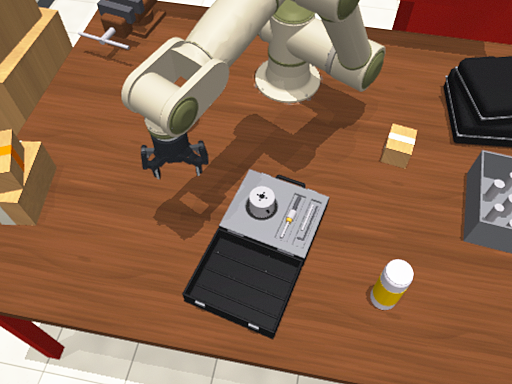

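View pics/top9.png

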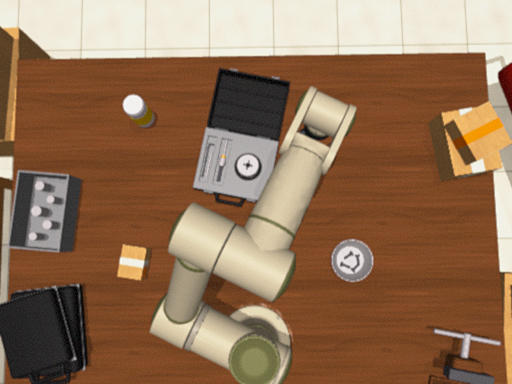

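The 68 stands level in the well at scene pixel (262,200). Its plate is at z 0.097, which is 44 + 53 mm, so it is on the floor. Nothing else has moved, so I hand it in.

```bash
python3 -c "
from h import *
print(workorder.sign_off())"
```

```text
the job is handed in; nothing more can be done
None
```

All four hole saws are back in the well, teeth down and nested in the order asked: 19, then 35, 51 and 68 mm. I handed the job in at about 42.5 s of the 122 s allowed.

**Standing on the floor:** after each release the cameras put the plate tops at about 81.5, 87, 92 and 97 mm. Those are the heights expected for saws standing on the 44 mm floor.

**Position:** the outer saw sits at about (0.556, 0.014), centred in the well to within a few millimetres. The two cameras disagreed by about 3–4 mm in x throughout, so I used their mean.

**Forces:** the wrist force never read above about 11 N at my checks. That was while the gripper closed on a saw, and I saw no contact force during nesting.

**Bystanders:** both cameras still found the can and the carton where they began, to within the networks' accuracy. Only the top camera's network reported the bowl in the last check, also where it began. The arm ended clear of everything.

**Disagreement:** the finger opening read 2–5 mm less than each saw's diameter while gripping, but every saw lifted and was set down securely.

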